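# Open the storage jar with the quarter-turn lid puller

### The job

Take the T-handled lid puller out of its wooden block, lower its foot through the slot in the plug of the wide, low storage jar and thread it in with a quarter turn so that it catches under the slot's edges. Draw the plug straight up until it is clear of the jar, then set it down upright in the middle of the round cork trivet and let go, with the puller left in it. Leave the jar standing where it is.

Things in the scene. Friction and masses are not known exactly. Their poses are not given: they have to be found in the camera images.
- puller: T-handled lid puller, 0.2 kg, standing loose in a pocket of a dark wooden block 50 mm high. Origin: centre of its foot's underside; z up the stem, x along foot and handle. Foot: steel bar 54 (x) by 20 (y) by 8 mm, z 0 to 8. Stem: 12 mm round, on the z axis. Handle: pale wooden bar 80 (x) by 16 (y) by 16 mm, z 109 to 125. Pocket: 67 by 33 mm, 42 deep, the puller's foot on its floor.
- plug: Wide jar's lid, 96 mm round, flange 116 mm, 0.5 kg or less, held by its weight. Origin: centre of underside; z up; x along the slot. Two steel plates (z 29 to 38 mm) leave a slot 72 (x) by 32 mm (y) over a round hollow 84 mm wide, floor at z 5. The puller goes in lengthwise, its origin at z 5 to 21; turned 90 (+-30) degrees either way it hooks under both plates. No stop; unturned it slips out.
- jar: Wide, low, pale stoneware jar, 124 mm outside diameter, 104 mm inside, 85 mm high to the rim, 1.2 kg, loose on the worktop. Origin: centre of its underside. The seated plug's origin is 58 mm above it: 27 mm of the plug is inside the jar. The two other jars are narrower (88 mm) and taller, with small dark slots in their lids, and are not wanted.
- trivet: Round flat cork trivet, 150 mm diameter, 6 mm thick, fixed on the worktop. Origin: centre of its underside.
There are look-alikes about, which are no part of the job. What is shaped like the plug but orange, purple or turquoise is not meant.

How it is judged:
By the outcome, as a careful person would: the job done as asked, in the order asked, and still so for the second after the job is handed in, with the robot touching nothing.
It also fails if it takes over 51 s, if anything falls off the work surface, if the arm or the gripper's body presses on something with over 40 N, if the wrist force passes 120 N, or if a joint passes its speed limit or range.

### The arm

A 7-joint arm with a two-finger parallel gripper is mounted at the origin on the work surface. World frame = base frame: x ahead of the robot, y to its left, z up, the work surface at z = 0. Lengths are in m, angles in rad, forces in N, time in s.
With the tool pointing down it reaches from about 0.4 to 0.85 m from the base axis. Payload 10.4 kg.
Tool frame: the origin (TCP) lies where the fingers leave the gripper's body, on its centre line; the fingertips stand 73 mm ahead of it and the grasp point (between the pads) lies 54 mm ahead of it; z points along the fingers, y is the line along which they close (so a half turn about z gives the same grasp; the last joint's range is limited). The gripper opens to 85 mm and grips with 20 to 120 N. Pads are 22 mm wide; open, the fingers measure 114 mm over their backs; the gripper's body (76 mm by 85 mm) begins 54 mm behind the grasp point. The pads swing forward as they close: fully open they stand 13 mm farther back than shut.
Start: joints at [1.231, 0.332, -0.065, 1.46, 0.022, 1.35, -0.088], TCP at [0.195, -0.594, 0.304] pointing down, gripper open.
Joint ranges: [-2.6, 2.6], [-0.5, 2.12], [-1.47, 1.34], [0.16, 2.42], [-1.27, 4.41], [0.06, 2.06], [-2.6, 2.6]. Speed limits (rad/s): [2.22, 2.22, 2.79, 2.79, 3.14, 3.14, 3.14].

### API

Orientations are given as a unit quaternion [x, y, z, w].
In Python, from cell import * gives the robot as it stands.
- The arm moves only by the tool arm_command, never from a script. Its argument "series" is a list that holds one entry, the list of rows, each a list of 5 numbers: the shift along the world's x, y, z in m, then the turn about the world's z in degrees, then the opening, from -1 (shut) to 1 (fully open), so that 0 is half open. In form: [[[x, y, z, twist, jaw], ...]]. A call has 1 to 8 rows; each row is the pose to reach, as a shift and turn from the pose commanded when the call began; what a row does not reach only later rows make up. A row lasts 1/10 s, in which the tool goes at most 50 mm and 8.59 degrees, less where a joint would pass 70% of its speed; a pose out of reach is approached as far as the arm can. A call with a gripper value outside its range is refused whole. The fingers move at their own pace and stop on an object; "force" is the grip in N (left out, the last holds). Time passes only in rows, so rows that repeat a pose let the fingers close. It gives the time, the measured TCP pose, the force, the opening and the grip force at its end, in the units of the state.
- read_state(): the state, without advancing time (a new reading comes with each control period).
- camera(name): name is "scene" or "top" or "wrist"; returns (picture, depth): 480x640x3 uint8, red, green, blue; 480x640 float32, m along the optical axis (not along the pixel's ray), 0 where there is no reading.
- camera_model(name): a dict with "fovy" (degrees; the focal length in pixels is half the picture's height over the tangent of half this angle, whatever the lens; pixels are square), "cx", "cy" (the principal point, pixels), "rvec" (rotation vector, rad) and "tvec" (3), from world to camera coordinates, as OpenCV has them. Camera axes: x right, y down, z forward; pixel columns grow to the right and rows downward; lengths in m; the calibration is good to about 2 mm. The wrist camera is an equidistant fisheye: a pixel r from the principal point sees the ray r / f radians off the axis. A picture is of the moment at which its call begins: read the wrist's pose just before it. camera_model takes no time and is no camera call; for the wrist camera it gives the pose at the moment of the call.
- job_done(): hands the job in; it is judged then, once.
The state is a dict: "time_s": time; "joints": joint angles; "dq": joint speeds; "effort": joint torques, N m; "tool_pos": TCP position; "tool_rot": TCP orientation; "ft_force": force on the tool from outside, world axes, zero at the start; "moment": the same for the moment, N m; "finger_gap": finger opening in m; "grip_force": force on a finger pad.
Only numpy, scipy, OpenCV 4.12 (cv2) and the standard library are available. Lean on these libraries where they do the work, as an engineer would, in place of code of your own. Each camera call takes 0.05 s, during which the arm holds its last target. There are 200 camera calls.

## Working session

There is one attempt and no reset: what is moved stays moved. The work goes in short steps, Python scripts to look and compute and a tool call to move; the robot and the scene stay as the last step left them, time stands still between calls to the robot, and variables do not carry over. Pictures are saved under pics/ and viewed, at most 10 in all, crops included, and the job is handed in when it is done.

Besides the shell and the picture viewer there is one more tool, called after "Emit:" by a JSON object that holds its "op" and its "data". arm_command: Moves the arm, as the interface text tells. Its arguments: {"type":"object","properties":{"series":{"type":"array","items":{"type":"array","items":{"type":"array","items":{"type":"number"}}}},"force":{"type":"number"}},"required":["series"]}

```bash
mkdir -p pics
cat > h.py <<'E'
from cell import *
import numpy as np, cv2
def cam(n):
    m=camera_model(n); R=cv2.Rodrigues(np.array(m["rvec"],float))[0]; t=np.array(m["tvec"],float).ravel()
    return R,t,240/np.tan(np.radians(m["fovy"]/2)),m["cx"],m["cy"]
def ray(c,u,v,fish=False):
    R,t,f,cx,cy=c; d=np.array([(u-cx)/f,(v-cy)/f,1.])
    if fish:
        x,y=d[:2]; r=np.hypot(x,y)+1e-12; d=np.array([x/r*np.sin(r),y/r*np.sin(r),np.cos(r)])
    return -R.T@t, R.T@d
def onz(c,u,v,z,fish=False):
    o,d=ray(c,u,v,fish); return o+d*(z-o[2])/d[2]
def cloud(c,D):
    R,t,f,cx,cy=c; v,u=np.mgrid[:480,:640]
    P=np.stack([(u-cx)/f*D,(v-cy)/f*D,D],-1); return (P-t)@R
E
python3 - <<'E'
from h import *
for n in("top","scene"):
    p,d=camera(n); cv2.imwrite(f"pics/{n}0.png",p[:,:,::-1]); np.savez(f"{n}0.npz",p=p,d=d); c=cam(n); print(n,c[2:],-c[0].T@c[1],(d==0).mean())
s=read_state(); print(s)
E
```

```text
top (np.float64(454.213396640732), 321.162404520105, 244.76682791054586) [0.46798349 0.00276706 0.77648151] 0.003987630208333333
scene (np.float64(453.7657045489487), 320.3004833603992, 234.40944094084634) [ 1.00737732 -0.33331617  0.662157  ] 0.0037825520833333335
{'time_s': 0.1, 'joints': array([ 1.23136686,  0.33279853, -0.0647091 ,  1.46089366,  0.02158512,
        1.34986288, -0.08848558]), 'dq': array([ 9.40454229e-05, -1.10849942e-03, -1.15630333e-03, -2.02116986e-03,
       -1.03998330e-03, -5.04179101e-04, -2.32755966e-03]), 'effort': array([ 4.67663267e-04, -6.26745987e+01,  4.84150287e-02, -3.92434001e+01,
        1.63134380e-02,  6.76294687e-03,  5.54078485e-05]), 'tool_pos': array([ 0.19465452, -0.59365319,  0.30318443]), 'tool_rot': array([ 9.87475272e-01,  1.57772575e-01, -1.19658550e-04, -6.22443016e-04]), 'ft_force': array([ 0.55724562,  0.25677618, -0.67054064]), 'moment': array([-0.00411778,  0.00248502,  0.07860492]), 'grip_force': 0.0, 'finger_gap': 0.08514250959389938}
```

View pics/top0.png

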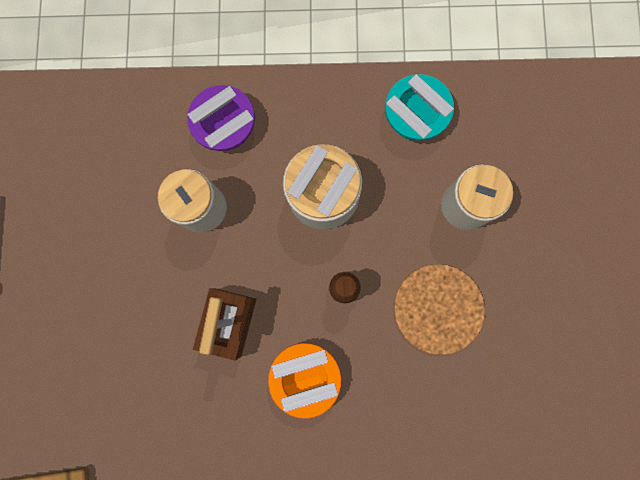

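View pics/scene0.png

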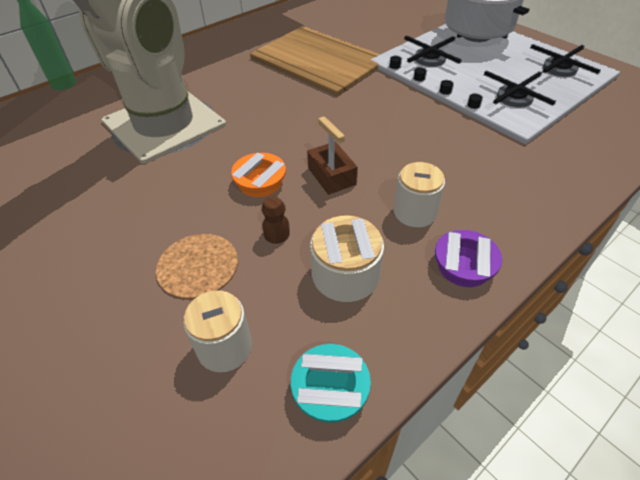

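The top view shows the plug in the wide jar at (323,183), with its plates running up and to the right. Its look-alikes are purple (221,117), turquoise (420,107) and orange (305,381). The narrow jars are at (187,196) and (485,191). The puller handle is at (210,326) in the block at (225,323), the trivet is at (440,309), and a dark shaker stands at (345,288). I choose the pale wooden plug on the wide jar, the only puller and the cork disc.

```bash
cat > m.py <<'E'
from h import *
z=np.load("top0.npz"); p,d=z["p"],z["d"]; c=cam("top"); P=cloud(c,d)
hsv=cv2.cvtColor(p,cv2.COLOR_RGB2HSV); v,u=np.mgrid[:480,:640]
def box(r): return (u>r[0])&(u<r[1])&(v>r[2])&(v<r[3])
def rect(m,zz,name):
    m=cv2.morphologyEx(m.astype(np.uint8),cv2.MORPH_OPEN,np.ones((3,3)))
    k=sorted(cv2.findContours(m,0,1)[0],key=cv2.contourArea)[::-1][:2]
    out=[]
    for q in k:
        if cv2.contourArea(q)<60: continue
        w=np.array([onz(c,a,b,zz)[:2] for a,b in q[:,0]],np.float32)
        (x,y),(a,b),t=cv2.minAreaRect(w*1000); 
        if a<b: a,b,t=b,a,t-90
        dep=np.median(P[...,2][cv2.drawContours(np.zeros_like(m),[q],-1,1,-1)>0])
        print(name,np.round([x,y,a,b,t%180],1),"z",round(dep*1000,1)); out.append((x,y,t%180))
    return out
Z=P[...,2]
rect(box((190,260,280,370))&(Z>.115)&(Z<.15)&(hsv[...,1]>70),.133,"handle")
rect(box((185,265,280,370))&(Z>.04)&(Z<.06),.05,"block")
rect(box((270,380,135,235))&(Z>.085)&(Z<.11)&(hsv[...,1]<60),.096,"plate")
rect(box((270,380,135,235))&(Z>.085)&(Z<.11),.096,"plug?")
tm=box((380,500,250,370))&(hsv[...,1]>110)&(hsv[...,2]>110)
rect(cv2.morphologyEx(tm.astype(np.uint8),cv2.MORPH_CLOSE,np.ones((7,7))),.006,"trivet")
# sizes/heights of neighbours
for n,(a,b) in dict(jarL=(187,190),jarR=(495,180),shaker=(345,288),purp=(221,95),orange=(280,375),table=(400,400)).items(): print(n,np.round(P[b,a],3))
E
python3 m.py
python3 - <<'E'
import cv2,numpy as np
i=cv2.imread("pics/top0.png")
a=cv2.resize(i[280:370,185:275],(400,400)); b=cv2.resize(i[135:235,273:373],(400,400)); cv2.imwrite("pics/crop1.png",np.hstack([a,b]))
E
```

```text
handle [436.8 176.   80.   18.2 169.6] z 133.8
block [435.4 179.3 100.4  72.5 165.7] z 51.2
plate [667.5  40.7  87.9  22.3 147.4] z 97.2
plate [639.7  -4.   87.8  20.6 147.9] z 97.3
plug? [651.3  17.5 119.6 118.5 160.4] z 96.1
trivet [ 455.3 -172.8  149.3  149.    88.4] z 7.3
jarL [0.641 0.226 0.099]
jarR [ 0.647 -0.242  0.105]
shaker [ 0.488 -0.015  0.09 ]
purp [0.822 0.192 0.04 ]
orange [0.354 0.089 0.04 ]
table [ 0.307 -0.104  0.001]
```

View pics/crop1.png

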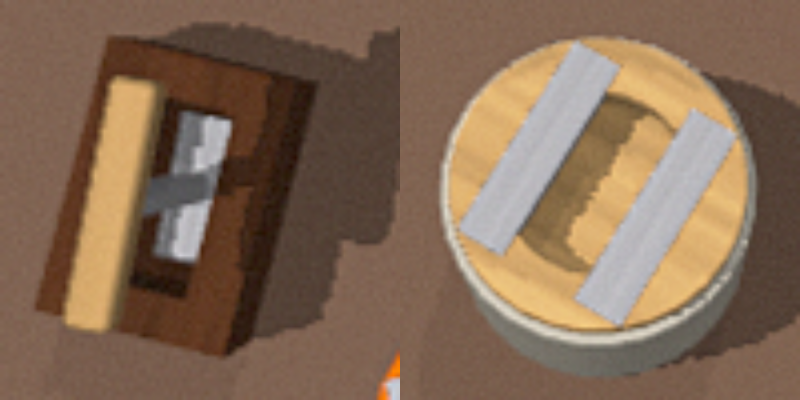

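The crop confirms it: the puller stands in the block with its handle yaw at about 170°, and the pale plug's slot runs at about 148°. Everything measured matches the given sizes (handle 80x18 at z 134, plates 9 cm long with a gap of about 32 mm, trivet 149).

Tool yaw is 108°, so I turn +151° to grasp and go around the base.

Emit:
{"op": "arm_command", "data": {"series": [[[0.03, 0.04, 0, 8, 1], [0.06, 0.08, 0, 16, 1], [0.09, 0.12, 0, 24, 1], [0.12, 0.16, 0, 32, 1], [0.15, 0.2, 0, 40, 1], [0.18, 0.24, 0, 48, 1], [0.21, 0.28, 0, 56, 1], [0.24, 0.32, 0, 64, 1]]], "force": 80}}

```text
time_s: 0.9
tool_pos: [0.4354, -0.2721, 0.3039]
tool_rot: [0.752, 0.659, -0.0, 0.0]
ft_force: [0.7, -0.9, 0.2]
finger_gap: 0.0855
grip_force: 0.0
```

Emit:
{"op": "arm_command", "data": {"series": [[[0.03, 0.04, 0, 8, 1], [0.05, 0.08, 0, 16, 1], [0.06, 0.12, 0, 24, 1], [0.06, 0.16, 0, 32, 1], [0.06, 0.2, 0, 40, 1], [0.06, 0.24, 0, 48, 1], [0.05, 0.28, 0, 56, 1], [0.04, 0.32, 0, 64, 1]]]}}

```text
time_s: 1.7
tool_pos: [0.4741, 0.0477, 0.3037]
tool_rot: [0.288, 0.958, -0.0, -0.0]
ft_force: [0.3, 0.4, -0.4]
finger_gap: 0.0854
grip_force: 0.0
```

Emit:
{"op": "arm_command", "data": {"series": [[[-0.01, 0.04, 0, 8, 1], [-0.02, 0.08, 0, 16, 1], [-0.03, 0.12, 0, 23, 1], [-0.037, 0.129, 0, 23, 1], [-0.037, 0.129, 0, 23, 1]]]}}

```text
time_s: 2.2
tool_pos: [0.4367, 0.1766, 0.3038]
tool_rot: [0.093, 0.996, -0.0, -0.0]
ft_force: [0.6, 0.3, -0.3]
finger_gap: 0.0854
grip_force: 0.0
```

Run:
```python
from h import *
c=cam("wrist"); p,d=camera("wrist"); cv2.imwrite("pics/w1.png",p[:,:,::-1])
s=read_state(); print(s["tool_pos"],s["tool_rot"],s["joints"],-c[0].T@c[1])
hsv=cv2.cvtColor(p,cv2.COLOR_RGB2HSV)
m=((hsv[...,0]>12)&(hsv[...,0]<24)&(hsv[...,1]>70)&(hsv[...,2]>150)).astype(np.uint8)
m=cv2.morphologyEx(m,cv2.MORPH_OPEN,np.ones((3,3)))
for q in sorted(cv2.findContours(m,0,1)[0],key=cv2.contourArea)[::-1][:4]:
    w=np.array([onz(c,a,b,.133,True)[:2] for a,b in q[:,0]],np.float32)*1000
    print(cv2.contourArea(q),q[:,0].mean(0),cv2.minAreaRect(w))
```

```text
[0.43762588 0.17475093 0.30376827] [ 9.48194792e-02  9.95494439e-01 -2.93945985e-04 -5.17138572e-05] [ 0.4461607   0.05236766 -0.93363374  1.81030507  0.04411961  1.300775
  0.88226169] [0.35726769 0.18985135 0.3744524 ]
2133.0 [400.91666667 404.37719298] ((592.4024658203125, 218.18698120117188), (52.65818786621094, 65.79374694824219), 53.908512115478516)
2020.0 [319.008 243.7  ] ((436.60888671875, 175.4951171875), (13.822476387023926, 77.72085571289062), 79.83795166015625)
484.5 [ 40.46236559 418.65591398] ((587.6768188476562, -194.35580444335938), (35.039642333984375, 71.3521957397461), 35.894805908203125)
381.5 [230.36263736 416.81318681] ((583.3530883789062, 65.29430389404297), (41.42471694946289, 19.269805908203125), 48.56825637817383)
```

View pics/w1.png

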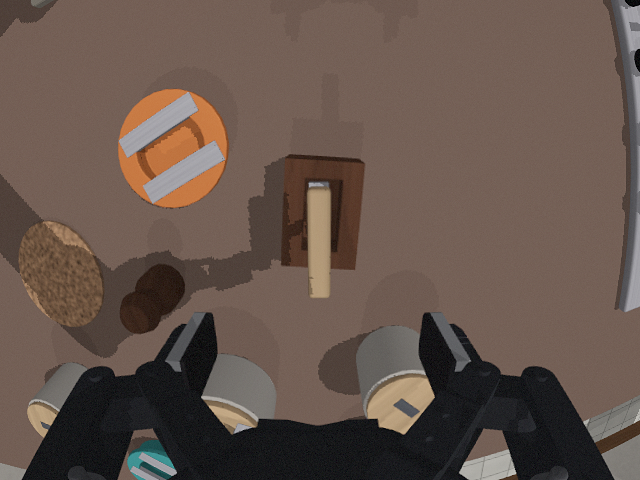

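The wrist view shows the handle at (319,244), centred at (0.437, 0.1755) with yaw 169.8°, which matches the top view. I descend and close.

Emit:
{"op": "arm_command", "data": {"series": [[[0, 0, -0.04, 0, 1], [0, 0, -0.08, 0, 1], [0, 0, -0.11, 0, 1], [0, 0, -0.125, 0, 1], [0, 0, -0.125, 0, 1], [0, 0, -0.125, 0, 0], [0, 0, -0.125, 0, -1], [0, 0, -0.125, 0, -1]]]}}

```text
time_s: 3.05
tool_pos: [0.4384, 0.1752, 0.1802]
tool_rot: [0.095, 0.996, 0.0, 0.001]
ft_force: [0.4, 0.2, -0.2]
finger_gap: 0.0439
grip_force: 0.0
```

Emit:
{"op": "arm_command", "data": {"series": [[[0, 0, 0, 0, -1], [0, 0, 0, 0, -1], [0, 0, 0, 0, -1], [0, 0, 0, 0, -1], [0, 0, 0, 0, -1]]]}}

```text
time_s: 3.55
tool_pos: [0.4381, 0.1755, 0.1796]
tool_rot: [0.094, 0.996, 0.0, 0.001]
ft_force: [-0.7, 0.1, 6.1]
finger_gap: 0.0149
grip_force: 78.8
```

Emit:
{"op": "arm_command", "data": {"series": [[[0, 0, 0.015, 0, -1], [0, 0, 0.035, 0, -1], [0, 0, 0.06, 0, -1], [0, 0, 0.09, 0, -1], [0, 0, 0.12, 0, -1], [0, 0, 0.14, 0, -1], [0, 0, 0.14, 0, -1]]]}}

```text
time_s: 4.25
tool_pos: [0.4383, 0.1757, 0.322]
tool_rot: [0.094, 0.996, 0.0, 0.002]
ft_force: [-0.4, -1.0, -1.8]
finger_gap: 0.0147
grip_force: 78.4
```

Emit:
{"op": "arm_command", "data": {"series": [[[0.02, -0.015, 0, -3, -1], [0.05, -0.035, 0, -6, -1], [0.08, -0.06, 0, -9, -1], [0.11, -0.08, 0, -12, -1], [0.14, -0.103, 0, -15, -1], [0.17, -0.125, 0, -18, -1], [0.2, -0.145, 0, -21, -1], [0.215, -0.158, 0, -22, -1]]]}}

```text
time_s: 5.05
tool_pos: [0.6541, 0.0146, 0.3169]
tool_rot: [0.285, 0.959, -0.0, -0.001]
ft_force: [-1.4, -0.6, -1.6]
finger_gap: 0.0148
grip_force: 78.4
```

Emit:
{"op": "arm_command", "data": {"series": [[[0, 0, 0, 0, -1], [0, 0, 0, 0, -1], [0, 0, 0, 0, -1]]]}}

```text
time_s: 5.35
tool_pos: [0.652, 0.0182, 0.3187]
tool_rot: [0.282, 0.959, 0.0, -0.0]
ft_force: [-0.3, -0.5, -1.8]
finger_gap: 0.0146
grip_force: 78.4
```

Run:
```python
from h import *
ims=[]
for n in("top","scene","wrist"):
    c=cam(n); p,d=camera(n); np.savez(n+"1.npz",p=p,d=d); ims.append(p[:,:,::-1])
s=read_state(); print(s["tool_pos"],s["tool_rot"],s["joints"])
cv2.imwrite("pics/v1.png",np.hstack([cv2.resize(ims[1][100:340,220:460],(400,400)),cv2.resize(ims[2],(400,300))[:, :].copy() if 0 else cv2.resize(ims[2][100:420,160:480],(400,400))]))
```

```text
[0.65221943 0.01783599 0.3192593 ] [ 2.82142244e-01  9.59372572e-01 -5.01138464e-06  1.48193067e-04] [ 0.41572106  0.48220671 -0.73592002  1.32678969  0.31909025  1.45076831
  0.69882281]
```

View pics/v1.png

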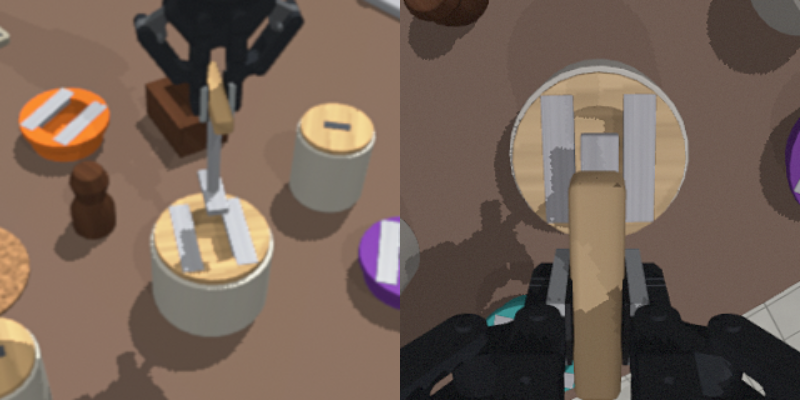

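The puller hangs vertically over the slot and is aligned with it. In the wrist crop the foot is at (600,153), midway between the plates. I check the foot end and plate centre numerically.

Run:
```python
from h import *
c=cam("wrist"); z=np.load("wrist1.npz"); p,d=z["p"],z["d"]
s=read_state(); T=s["tool_pos"]; q=s["tool_rot"]; a=2*np.arctan2(q[1],q[0]); ex=np.array([np.cos(a),np.sin(a)]); ey=np.array([np.sin(a),-np.cos(a)])
print("yaw x",np.degrees(a))
P0=lambda u,v,zz:(lambda w:np.round([*(w[:2]*1000),*(1000*(w[:2]-T[:2])@np.c_[ex,ey])],1))(onz(c,u,v,zz,True))
f=lambda x,y:(160+(x-400)*.8,100+y*.8)
for n,(x,y),zz in [("footL",(582,135),.156),("footR",(617,135),.156),("pL inner far",(574,95),.096),("pR inner far",(624,95),.096),("pL outer far",(541,95),.096),("pR outer far",(656,94),.096),("pL outer near",(543,221),.096),("pR outer near",(654,222),.096)]:
    print(n,P0(*f(x,y),zz))
g=p.astype(int); hsv=cv2.cvtColor(p,cv2.COLOR_RGB2HSV)
# stem in scene
c2=cam("scene"); z=np.load("scene1.npz"); P=cloud(c2,z["d"]); h2=cv2.cvtColor(z["p"],cv2.COLOR_RGB2HSV)
m=(h2[...,1]<50)&(np.hypot(P[...,0]-T[0],P[...,1]-T[1])<.04)
for lo,hi in((.17,.19),(.19,.21),(.21,.23)):
    k=m&(P[...,2]>lo)&(P[...,2]<hi); print(lo,k.sum(),np.round(P[k].mean(0)*1000,1))
```

```text
yaw x 147.22379524878875
footL [624.   24.7  27.4  -9.5]
footR [633.7  39.9  27.5   8.5]
pL inner far [609.6  25.7  40.1 -16.5]
pR inner far [626.7  52.4  40.2  15.3]
pL outer far [598.    8.1  40.3 -37.6]
pR outer far [637.   70.1  41.1  35.7]
pL outer near [670.2 -40.2 -46.5 -39.1]
pR outer near [712.3  23.9 -47.2  37.6]
0.17 74 [656.5  16.4 180.2]
0.19 79 [656.9  16.7 200.2]
0.21 70 [656.5  16.1 218.9]
```

The foot is centred on the tool (end at 27.4 mm) and the slot is within 3 mm. I lower it so the origin reaches plug z ≈ 12 mm, with a small correction.

Emit:
{"op": "arm_command", "data": {"series": [[[0.001, -0.001, -0.02, 0, -1], [0.001, -0.001, -0.035, 0, -1], [0.001, -0.001, -0.05, 0, -1], [0.001, -0.001, -0.06, 0, -1], [0.001, -0.001, -0.07, 0, -1], [0.001, -0.001, -0.078, 0, -1], [0.001, -0.001, -0.078, 0, -1], [0.001, -0.001, -0.078, 0, -1]]]}}

```text
time_s: 6.3
tool_pos: [0.6539, 0.0161, 0.2412]
tool_rot: [0.283, 0.959, 0.0, 0.0]
ft_force: [0.8, 1.1, -1.7]
finger_gap: 0.0143
grip_force: 78.3
```

No contact force, so the foot is inside the hollow. Now the quarter turn.

Emit:
{"op": "arm_command", "data": {"series": [[[0, 0, 0, -6, -1], [0, 0, 0, -12, -1], [0, 0, 0, -18, -1], [0, 0, 0, -24, -1], [0, 0, 0, -30, -1], [0, 0, 0, -36, -1], [0, 0, 0, -42, -1], [0, 0, 0, -48, -1]]]}}

```text
time_s: 7.1
tool_pos: [0.654, 0.0163, 0.2418]
tool_rot: [0.65, 0.76, 0.001, 0.0]
ft_force: [0.3, 0.0, -2.1]
finger_gap: 0.0147
grip_force: 78.4
```

Emit:
{"op": "arm_command", "data": {"series": [[[0, 0, 0, -6, -1], [0, 0, 0, -12, -1], [0, 0, 0, -18, -1], [0, 0, 0, -24, -1], [0, 0, 0, -30, -1], [0, 0, 0, -36, -1], [0, 0, 0, -42, -1], [0, 0, 0, -42, -1]]]}}

```text
time_s: 7.9
tool_pos: [0.654, 0.0164, 0.2418]
tool_rot: [0.878, 0.478, 0.001, 0.0]
ft_force: [0.3, -0.6, -2.2]
finger_gap: 0.0143
grip_force: 78.4
```

Emit:
{"op": "arm_command", "data": {"series": [[[0, 0, 0.004, 0, -1], [0, 0, 0.008, 0, -1], [0, 0, 0.012, 0, -1], [0, 0, 0.016, 0, -1], [0, 0, 0.02, 0, -1], [0, 0, 0.02, 0, -1], [0, 0, 0.02, 0, -1]]]}}

```text
time_s: 8.6
tool_pos: [0.6537, 0.0161, 0.2608]
tool_rot: [0.878, 0.478, -0.0, -0.0]
ft_force: [-0.2, -0.8, -5.9]
finger_gap: 0.0146
grip_force: 78.8
```

Run:
```python
from h import *
p,d=camera("scene"); q,_=camera("wrist"); s=read_state(); print(s["ft_force"],s["tool_pos"],s["tool_rot"],s["joints"][6])
cv2.imwrite("pics/v2.png",np.hstack([cv2.resize(p[100:340,220:460],(400,400)),cv2.resize(q[100:420,160:480],(400,400))])[:,:,::-1])
```

```text
[ 0.14216857 -0.45145696 -6.34029542] [0.65359452 0.01604154 0.26061786] [ 8.78168014e-01  4.78352260e-01 -2.19120223e-04 -7.80130204e-05] -0.7985522856180048
```

View pics/v2.png

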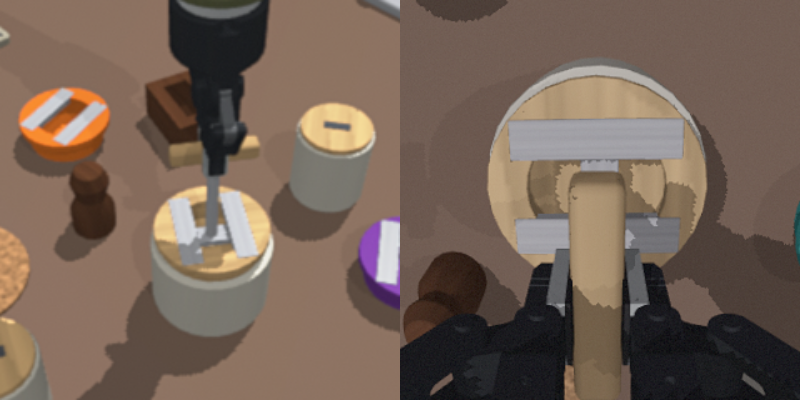

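The foot is crosswise under both plates, in the crop at (600,165). The wrist load has risen by about 4.3 N, so the plug is hanging on the puller. I lift it straight up.

Emit:
{"op": "arm_command", "data": {"series": [[[0, 0, 0.008, 0, -1], [0, 0, 0.016, 0, -1], [0, 0, 0.024, 0, -1], [0, 0, 0.034, 0, -1], [0, 0, 0.044, 0, -1], [0, 0, 0.054, 0, -1], [0, 0, 0.062, 0, -1], [0, 0, 0.065, 0, -1]]]}}

```text
time_s: 9.5
tool_pos: [0.654, 0.0162, 0.3273]
tool_rot: [0.878, 0.478, 0.001, 0.0]
ft_force: [0.6, -0.1, -5.7]
finger_gap: 0.0145
grip_force: 78.8
```

Run:
```python
from h import *
p,d=camera("scene"); q,_=camera("top"); s=read_state(); print(s["ft_force"],s["tool_pos"])
cv2.imwrite("pics/v3.png",np.hstack([cv2.resize(p[80:340,200:460],(400,400)),cv2.resize(q[60:320,220:480],(400,400))])[:,:,::-1])
```

```text
[-0.62795793 -0.57821985 -4.87978104] [0.65385106 0.01614559 0.32644402]
```

View pics/v3.png

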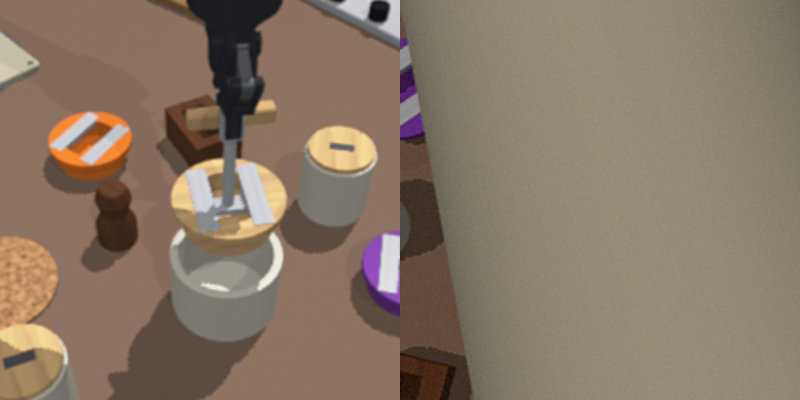

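The plug is clear of the jar: bottom near z ≈ 0.134, jar rim below it at (228,250) in the left crop. I carry it gently to the trivet.

Emit:
{"op": "arm_command", "data": {"series": [[[-0.006, -0.006, 0, 0, -1], [-0.018, -0.017, 0, 0, -1], [-0.033, -0.032, 0, 0, -1], [-0.049, -0.047, 0, 0, -1], [-0.065, -0.062, 0, 0, -1], [-0.081, -0.077, 0, 0, -1], [-0.097, -0.093, 0, 0, -1], [-0.113, -0.108, 0, 0, -1]]]}}

```text
time_s: 10.4
tool_pos: [0.5393, -0.0931, 0.3254]
tool_rot: [0.878, 0.478, -0.0, -0.0]
ft_force: [0.1, -0.2, -6.0]
finger_gap: 0.0148
grip_force: 78.8
```

Emit:
{"op": "arm_command", "data": {"series": [[[-0.016, -0.015, 0, 0, -1], [-0.032, -0.03, 0, 0, -1], [-0.048, -0.046, 0, 0, -1], [-0.062, -0.059, 0, 0, -1], [-0.073, -0.07, 0, 0, -1], [-0.081, -0.077, 0, 0, -1], [-0.086, -0.082, 0, 0, -1], [-0.086, -0.082, 0, 0, -1]]]}}

```text
time_s: 11.2
tool_pos: [0.4542, -0.1745, 0.3258]
tool_rot: [0.878, 0.478, -0.0, 0.0]
ft_force: [0.6, 0.1, -5.5]
finger_gap: 0.0146
grip_force: 78.8
```

Emit:
{"op": "arm_command", "data": {"series": [[[0, 0, 0, 0, -1], [0, 0, 0, 0, -1], [0, 0, 0, 0, -1], [0, 0, 0, 0, -1]]]}}

```text
time_s: 11.6
tool_pos: [0.455, -0.1736, 0.3259]
tool_rot: [0.878, 0.479, 0.0, -0.0]
ft_force: [-0.4, 0.1, -5.7]
finger_gap: 0.0143
grip_force: 78.8
```

Run:
```python
from h import *
c=cam("wrist"); q,dw=camera("wrist"); c2=cam("scene"); p,d=camera("scene"); s=read_state(); T=s["tool_pos"]; print(s["ft_force"],T,s["tool_rot"])
P=cloud(c2,d); h=cv2.cvtColor(p,cv2.COLOR_RGB2HSV)
# plate tops in scene: fit plane + centre
m=(h[...,1]<45)&(h[...,2]>120)&(np.hypot(P[...,0]-T[0],P[...,1]-T[1])<.06)&(P[...,2]>.15)&(P[...,2]<.19)
A=P[m]
A=A[A[:,2]>np.median(A[:,2])-.004]
pl=np.linalg.lstsq(np.c_[A[:,:2],np.ones(len(A))],A[:,2],rcond=None)[0]; print("plates",m.sum(),A.mean(0),"tilt deg",np.degrees(pl[:2]))
# whole flange top incl. wood
w=(np.hypot(P[...,0]-T[0],P[...,1]-T[1])<.07)&(P[...,2]>.162)&(P[...,2]<.182); B=P[w][:,:2].astype(np.float32)
(cc,r)=cv2.minEnclosingCircle(B*1000); print("flange",cc,r, np.median(P[w][:,2]))
# trivet in scene
t=(P[...,2]>.003)&(P[...,2]<.012)&(np.hypot(P[...,0]-.455,P[...,1]+.173)<.1)&(h[...,1]>100); print(t.sum())
cv2.imwrite("pics/v4.png",np.hstack([cv2.resize(p[100:340,80:320],(400,400)),cv2.resize(q[100:420,160:480],(400,400))])[:,:,::-1])
```

```text
[ 0.67056577  0.35905673 -5.90845034] [ 0.45484642 -0.17375275  0.3259074 ] [8.78107329e-01 4.78463706e-01 2.24334953e-05 2.01480037e-06]
plates 1151 [ 0.45919909 -0.17294559  0.16890317] tilt deg [ 0.6321788 -0.4022243]
flange (458.5298767089844, -170.52821350097656) 59.54235076904297 0.16828819435501013
2858
```

View pics/v4.png

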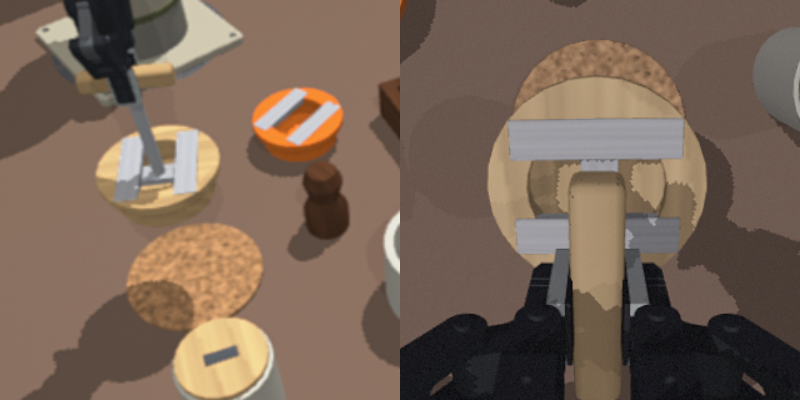

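The plug hangs level (tilt under 1°) and centred over the trivet to within about 3 mm. I lower it slowly.

Emit:
{"op": "arm_command", "data": {"series": [[[-0.001, -0.001, -0.02, 0, -1], [-0.001, -0.001, -0.04, 0, -1], [-0.001, -0.001, -0.06, 0, -1], [-0.001, -0.001, -0.08, 0, -1], [-0.001, -0.001, -0.095, 0, -1], [-0.001, -0.001, -0.105, 0, -1], [-0.001, -0.001, -0.112, 0, -1], [-0.001, -0.001, -0.115, 0, -1]]]}}

```text
time_s: 12.5
tool_pos: [0.4538, -0.1749, 0.2107]
tool_rot: [0.878, 0.478, -0.0, -0.0]
ft_force: [-0.9, -0.3, -5.4]
finger_gap: 0.0145
grip_force: 78.8
```

Emit:
{"op": "arm_command", "data": {"series": [[[0, 0, -0.003, 0, -1], [0, 0, -0.006, 0, -1], [0, 0, -0.009, 0, -1], [0, 0, -0.012, 0, -1], [0, 0, -0.015, 0, -1], [0, 0, -0.018, 0, -1], [0, 0, -0.02, 0, -1], [0, 0, -0.02, 0, -1]]]}}

```text
time_s: 13.3
tool_pos: [0.4537, -0.1749, 0.1908]
tool_rot: [0.878, 0.478, 0.0, 0.0]
ft_force: [0.3, -0.2, -2.0]
finger_gap: 0.0145
grip_force: 79.3
```

Emit:
{"op": "arm_command", "data": {"series": [[[0, 0, -0.002, 0, -1], [0, 0, -0.004, 0, -1], [0, 0, -0.006, 0, -1], [0, 0, -0.007, 0, -1], [0, 0, -0.007, 0, -1], [0, 0, -0.007, 0, -1]]]}}

```text
time_s: 13.9
tool_pos: [0.4537, -0.1749, 0.1839]
tool_rot: [0.878, 0.478, 0.0, 0.0]
ft_force: [-0.4, -0.3, -1.6]
finger_gap: 0.0147
grip_force: 79.3
```

Emit:
{"op": "arm_command", "data": {"series": [[[0, 0, -0.001, 0, -1], [0, 0, -0.001, 0, -1], [0, 0, -0.001, 0, -1]]]}}

```text
time_s: 14.2
tool_pos: [0.4537, -0.1749, 0.1829]
tool_rot: [0.878, 0.478, 0.0, 0.0]
ft_force: [0.3, -0.2, -2.3]
finger_gap: 0.0149
grip_force: 79.3
```

Emit:
{"op": "arm_command", "data": {"series": [[[0, 0, -0.001, 0, -1], [0, 0, -0.001, 0, -1], [0, 0, -0.001, 0, -1]]]}}

```text
time_s: 14.5
tool_pos: [0.4541, -0.1751, 0.1826]
tool_rot: [0.878, 0.478, 0.0, 0.001]
ft_force: [-0.5, -0.1, 6.0]
finger_gap: 0.0146
grip_force: 80.3
```

Run:
```python
from h import *
c2=cam("scene"); p,d=camera("scene"); s=read_state(); T=s["tool_pos"]; print(s["ft_force"],T)
P=cloud(c2,d); h=cv2.cvtColor(p,cv2.COLOR_RGB2HSV)
R=np.hypot(P[...,0]-.455,P[...,1]+.173)
w=(R<.07)&(P[...,2]>.036)&(P[...,2]<.055); (cc,r)=cv2.minEnclosingCircle((P[w][:,:2]*1000).astype(np.float32)); print("flange",cc,r,np.median(P[w][:,2]))
t=(P[...,2]>.004)&(P[...,2]<.012)&(R<.09)&(h[...,1]>90)&(h[...,2]>100); (cc,r)=cv2.minEnclosingCircle((P[t][:,:2]*1000).astype(np.float32)); print("trivet",cc,r)
```

```text
[-0.9067657   0.66180451  5.56156549] [ 0.45413326 -0.17505267  0.18258408]
flange (457.4173583984375, -173.0273895263672) 58.959041595458984 0.040988611091855504
trivet (459.9441223144531, -173.38092041015625) 74.16746520996094
```

The foot rests on the plug floor (the force turned upward) and the plug is centred on the trivet. I let go.

Emit:
{"op": "arm_command", "data": {"series": [[[0, 0, 0, 0, -0.5], [0, 0, 0, 0, -0.2], [0, 0, 0, 0, 0], [0, 0, 0, 0, 0.3], [0, 0, 0, 0, 0.3], [0, 0, 0, 0, 0.3]]]}}

```text
time_s: 15.15
tool_pos: [0.4537, -0.1749, 0.1819]
tool_rot: [0.878, 0.478, 0.0, 0.0]
ft_force: [-0.5, 0.2, 0.2]
finger_gap: 0.0557
grip_force: 0.0
```

Emit:
{"op": "arm_command", "data": {"series": [[[0, 0, 0.01, 0, 0.3], [0, 0, 0.03, 0, 0.3], [0, 0, 0.06, 0, 0.3], [0, 0, 0.09, 0, 0.3], [0, 0, 0.12, 0, 0.3], [0, 0, 0.14, 0, 0.3], [0, 0, 0.14, 0, 0.3]]]}}

```text
time_s: 15.85
tool_pos: [0.4547, -0.1751, 0.3256]
tool_rot: [0.878, 0.478, 0.002, 0.002]
ft_force: [0.5, 0.6, 0.3]
finger_gap: 0.0556
grip_force: 0.0
```

Run:
```python
from h import *
p,d=camera("scene"); q,_=camera("wrist"); s=read_state(); print(s["ft_force"],s["tool_pos"],s["finger_gap"],s["time_s"])
cv2.imwrite("pics/v5.png",np.hstack([cv2.resize(p[80:380,80:460],(507,400)),cv2.resize(q[80:480,120:413],(293,400))])[:,:,::-1])
```

```text
[-0.0852086  -0.16359896 -0.34392162] [ 0.45371131 -0.17487775  0.32232017] 0.05551855511813002 15.95
```

View pics/v5.png

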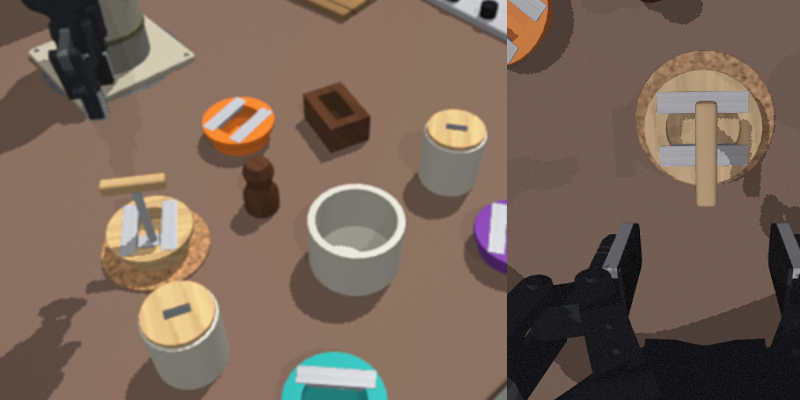

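The plug sits upright and centred on the trivet at (150,235), with the puller standing in it. The jar is in place at (355,240) and the gripper is clear. I hand the job in.

```bash
python3 -c "
from cell import *
print(job_done())"
```

```text
the job is handed in; nothing more can be done
None
```

The job is handed in at about 16 s of robot time: the plug stands upright and within a few millimetres of centre on the cork trivet, with the puller left standing in it and the jar still where it was.

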